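# Set the dose screw three turns off its stop

## Task

Set the bench doser, which has no scale: wind its crank back (anticlockwise seen from above) gently until you feel its sprung stop, without forcing it, then crank forward (clockwise) exactly three full turns counted from that stop, without overshooting. Then let go and leave the doser like that, with the bottles and other things round it undisturbed.

Things in the scene. Friction and masses are not known exactly. Their poses are not given: they have to be found in the camera images.
- doser: the bench doser, fixed to the table: grey gearbox 92 x 84 mm in plan on a dark base plate 160 x 120 mm, gearbox top 98 mm above the table, with a level steel barrel (end 138 mm from the origin along -x) and a nozzle under its end. Origin: centre of its underside, at table height, directly below the crank's axis; z up, -x along the barrel to the nozzle.
- crank: the steel crank on top of the doser: a flat arm 16 mm wide, its top 120 mm above the table. Origin: on its vertical axis, 111 mm above the table; z up; its x axis points along the arm to the black grip. It turns about the vertical axis; turning takes a push of about 4 N sideways at the grip (fading when held still); it stays where it is left. Free for over 5 turns clockwise of the stop, with no marks.
- hub (a point): top centre of the crank's hub, on its axis, 121 mm above the table. The stop is hidden in the boss below (60 mm diameter); the crank starts 0.25 to 0.7 turn clockwise of it and its direction differs every time, so it must be felt. It is a spring buffer: past first touch the push at the grip rises by about 1.6 N per mm above the 4 N; more than 12.5 mm (0.25 rad, 24 N) damages it.
- grip_mid (a point): middle of the crank's black grip: an upright round handle, 22 mm diameter, 46 mm tall (124 to 170 mm above the table), 50 mm from the crank's axis, that spins freely on its pin, so that it can be held without turning the hand. This point lies on its centre line, 147 mm above the table.
- feed_mark (a point): a point on the sealed feed nut inside the gearbox, out of sight. Measured from the doser's origin along the doser's x it is at 0 when the crank first touches the stop and moves +0.3 mm for each clockwise turn, much less than the measuring noise, so a reading of it does not show the count.
- beaker: small clear beaker, 47 mm wide, 55 mm tall, under the doser's nozzle; bystander. Origin: centre of its underside, z up.
- bottle_a: amber dropper bottle with black teat, 39 mm diameter, 102 mm tall, to the left of the doser; bystander. Origin: centre of its underside, z up.
- bottle_b: amber dropper bottle with black teat, 39 mm diameter, 102 mm tall, to the right of the doser; bystander. Origin: centre of its underside, z up.
- atomiser: slim glass atomiser with a grey cap, 18 mm diameter, 80 mm tall, behind the doser to the right; bystander. Origin: centre of its underside, z up.
- funnel: small steel funnel standing mouth down, 57 mm wide, 56 mm tall; bystander. Origin: centre of its underside, z up.
- label_roll: roll of blank labels lying flat, 64 mm diameter, 26 mm tall; bystander. Origin: centre of its underside, z up.
- wipes_pack: film pack of wipes, 114 x 207 x 52 mm, on the right of the table; bystander. Origin: centre of its underside, z up.
- crimp_tin: round tin, 59 mm diameter, 26 mm tall, near the front edge; bystander. Origin: centre of its underside, z up.
Mind the look-alikes: they are no part of the job. There is more than one size of the doser; the one meant has the size given above.

How it is judged:
On the way:
1. the crank is wound back onto its stop (within 0.1 rad of first touch, or pressed into the buffer) (x of feed_mark in the frame of doser below 4.77464e-06 m), for 0.2 s.
At the end, for the whole second after the job is handed in: The crank stands three full turns clockwise of its stop, within a twelfth of a turn (30 degrees) either way, at rest and let go; the bystanders stand upright within 30 mm of where they were (x of feed_mark in the frame of doser between 0.000875 and 0.000925 m and angular speed of crank below 0.1 rad/s and angle between each of beaker, bottle_a, bottle_b, atomiser, funnel, label_roll, wipes_pack, crimp_tin's own z axis and vertical below 0.2 rad and distance of each of beaker, bottle_a, bottle_b, atomiser, funnel, label_roll, wipes_pack, crimp_tin from where it was at the start of the episode below 0.03 m); the robot touches nothing.
It fails at once if the crank is forced into its stop: more than 0.25 rad (12.5 mm at the grip, about 24 N) past first touch (x of feed_mark in the frame of doser below -1.19366e-05 m).
It fails at once if the crank is turned past three turns by more than a sixth of a turn (x of feed_mark in the frame of doser above 0.00095 m).
It fails at once if a bystander is knocked over or pushed more than 40 mm away (distance of any of beaker, bottle_a, bottle_b, atomiser, funnel, label_roll, wipes_pack, crimp_tin from where it was at the start of the episode above 0.04 m or angle between any of beaker, bottle_a, bottle_b, atomiser, funnel, label_roll, wipes_pack, crimp_tin's own z axis and vertical above 0.5 rad).
It also fails if it takes over 72 s, if anything falls off the work surface, if the arm or the gripper's body presses on something with over 40 N, if the wrist force passes 120 N, or if a joint passes its speed limit or range.

## Robot

A 7-joint arm with a two-finger parallel gripper is mounted at the origin on a cart in front of the work surface, level with it; the furniture and walls round the work are solid. World frame = base frame: x ahead of the robot, y to its left, z up, the work surface at z = 0. Lengths are in m, angles in rad, forces in N, time in s.
With the tool pointing down it reaches from about 0.425 to 0.875 m from the base axis. Payload 4.7 kg.
Tool frame: the origin (TCP) lies midway between the tips of the shut fingers; the grasp point (between the pads) lies 19 mm behind it; z points along the fingers, y is the direction in which the jaws open and shut (so a half turn about z gives the same grasp; the last joint's range is limited). The gripper opens to 87 mm and grips with 3 to 60 N. Pads are 19 mm wide; open, the fingers measure 117 mm over their backs; the gripper's body (75 mm by 190 mm) begins 51 mm behind the grasp point.
Start: joints at [-1.143, 0.321, -0.07, 1.45, 0.023, 1.371, -0.057], TCP at [0.261, 0.595, 0.223] pointing down, gripper open.
Joint ranges: [-2.86, 2.86], [-0.3, 2.09], [-1.38, 1.24], [0.06, 2.45], [-1.56, 4.7], [0.09, 2.05], [-2.69, 2.69]. Speed limits (rad/s): [2.57, 2.57, 3.14, 3.14, 3.14, 3.14, 3.14].

## Interface

Orientations are given as a rotation vector (axis times angle).
In Python, from bench import * gives the robot as it stands.
- The arm moves only by the tool move_arm, never from a script. Its arguments are lists of equal length, an entry for each row: "jaw": the closure in counts, from 0 (fully open) to 255 (shut); "slide": the shift along the tool's x, y, z in cm, a list of three; "dr": the turn, a rotation vector about the tool's x, y, z in degrees, a list of three. A call has 1 to 5 rows; each row shifts and turns the commanded pose from where the row before left it, along the tool's axes as they then stand; what a row does not reach is not made up. A row lasts 1/10 s, in which the tool goes at most 50 mm and 8.59 degrees, less where a joint would pass 70% of its speed; a pose out of reach is approached as far as the arm can. A call with a gripper value outside its range is refused whole. The fingers move at their own pace and stop on an object; "force" is the grip in N (left out, the last holds). Time passes only in rows, so rows that do not move let the fingers close. It gives the time, the measured TCP pose, the force and the opening at its end, in the units of the state.
- get_state(): the state, without advancing time (a new reading comes with each control period).
- get_image(name): name is "side" or "top"; returns (picture, depth): 384x512x3 uint8, red, green, blue; 384x512 float32, m along the optical axis (not along the pixel's ray), 0 where there is no reading.
- camera_params(name): a dict with "K" (3x3 intrinsics, pixels), "k1" (the pictures are not rectified: a ray, as slopes to the right and down, at radius r is drawn at 1 + k1 r^2 times it, then the intrinsics apply), "extrinsics" (4x4, takes a point from camera to world coordinates). Camera axes: x right, y up, looking along -z (the intrinsics and any distortion apply to the point x, -y, -z); pixel columns grow to the right and rows downward; lengths in m; the calibration is good to about 2 mm. A picture is of the moment at which its call begins. camera_params takes no time and is no camera call.
- close_job(): hands the job in, once; it reports no verdict.
Trained networks look in the newest picture that a camera, given by its name, has taken for a name from the list of things; names that differ only in an ending like _2 or _b are one class to them, and where a whole thing is asked for, a point or a joint stands for the part that bears it (a point fixed in the world has none). Each returns a list of dicts, best first, with "score" (0 to 1); they miss things now and then, are a little off and sometimes report something else, mostly with a low value. They report only what shows in the picture. A call takes as long as a camera call. They do not tell look-alikes from the thing itself.
- regions_of(camera, query): "mask" (384x512 bool, what is visible of it) and "xy" ([column, row] in pixels, amid what is visible of it).
The state is a dict: "time": time; "joint_positions": joint angles; "qd": joint speeds; "joint_torque": joint torques, N m; "position": TCP position; "tool_rot": TCP orientation; "ft_force": force on the tool from outside, world axes, zero at the start; "torque": the same for the moment, N m; "grip_width": opening from 0.0 (shut) to 1.0 (fully open).
Only numpy, scipy, OpenCV 4.12 (cv2) and the standard library are available. Lean on these libraries where they do the work, as an engineer would, in place of code of your own. Each camera call takes 0.05 s, during which the arm holds its last target.

## Working session

There is one attempt and no reset: what is moved stays moved. The work goes in short steps, Python scripts to look and compute and a tool call to move; the robot and the scene stay as the last step left them, time stands still between calls to the robot, and variables do not carry over. Pictures are saved under pics/ and viewed, and the job is handed in when it is done.

Besides the shell and the picture viewer there is one more tool, called after ">>>" by a JSON object that holds its "method" and its "body". move_arm: Moves the arm, as the interface text tells. Its arguments: {"type":"object","properties":{"jaw":{"type":"array","items":{"type":"number"}},"slide":{"type":"array","items":{"type":"array","items":{"type":"number"}}},"dr":{"type":"array","items":{"type":"array","items":{"type":"number"}}},"force":{"type":"number"}},"required":["jaw","slide","dr"]}

```bash
ls; mkdir -p pics; python3 - <<'E'
from bench import *
import cv2
for n in ("side","top"):
    p,d=get_image(n); cv2.imwrite(f"pics/{n}0.png",p[:,:,::-1]); print(camera_params(n))
print(get_state())
E
```

```text
pics
{'K': array([[440.0751116 ,   0.        , 262.65671557],
       [  0.        , 440.0751116 , 187.85352142],
       [  0.        ,   0.        ,   1.        ]]), 'k1': -0.02126430677592003, 'extrinsics': array([[ 0.96940488,  0.14267889, -0.19974211,  0.24901003],
       [-0.2453424 ,  0.58913529, -0.76988747, -1.13182923],
       [ 0.00782843,  0.79533788,  0.60611581,  0.9790162 ],
       [ 0.        ,  0.        ,  0.        ,  1.        ]])}
{'K': array([[435.21299156,   0.        , 255.15214847],
       [  0.        , 435.21299156, 197.46361102],
       [  0.        ,   0.        ,   1.        ]]), 'k1': -0.10121853189985237, 'extrinsics': array([[-0.00315205,  0.98927562, -0.14602678,  0.33217702],
       [-0.99994061, -0.00464153, -0.00986047, -0.0566928 ],
       [-0.01043251,  0.14598703,  0.9892315 ,  1.26386851],
       [ 0.        ,  0.        ,  0.        ,  1.        ]])}
{'time': 0.1, 'joint_positions': array([-1.14293345,  0.32174819, -0.07007495,  1.45153791,  0.02261202,
        1.37078942, -0.05686564]), 'qd': array([ 7.48835640e-04, -1.09609463e-03, -8.57103709e-05, -3.42596417e-03,
        1.81754450e-03, -5.70958914e-04,  3.95800974e-04]), 'joint_torque': array([ 1.87706896e-04, -4.92572808e+01, -4.05569477e-01, -3.13401675e+01,
       -6.42823800e-02,  3.94723972e-02,  5.46696845e-05]), 'position': array([0.26119606, 0.59468176, 0.22157883]), 'tool_rot': array([-6.45176178e-01, -3.07438074e+00,  2.63680627e-03]), 'ft_force': array([-0.98737705, -0.04113605, -0.87101863]), 'torque': array([ 0.05083921, -0.0125692 , -0.02343721]), 'grip_width': 0.9992063608441974}
```

View pics/side0.png

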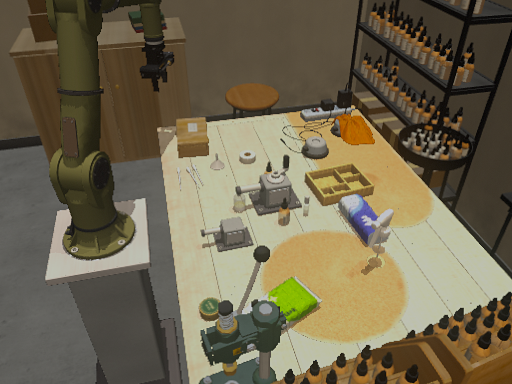

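View pics/top0.png

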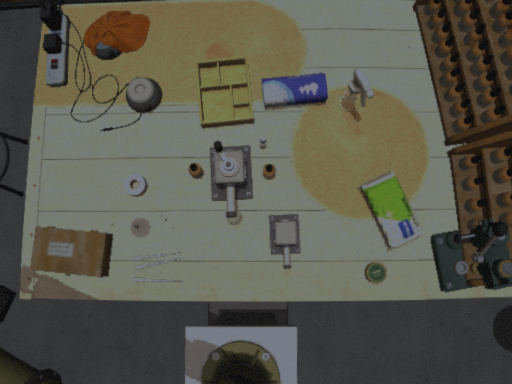

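The side picture shows two dosers: the larger, with a crank and black grip, at side (275,190) / top (231,172), and a smaller one without a visible crank at side (232,235) / top (285,235). I'll measure both and enlarge the view.

```bash
cat > h.py <<'E'
from bench import *
import numpy as np, cv2
def dist(c): 
    return np.array([c["k1"],0,0,0,0.])
def px2w(n,uv,z=None,depth=None):
    c=camera_params(n); T=c["extrinsics"]
    uv=np.atleast_2d(np.array(uv,float))
    s=cv2.undistortPoints(uv[:,None],c["K"],dist(c))[:,0]
    r=np.c_[s[:,0],-s[:,1],-np.ones(len(s))]
    if z is not None:
        rw=r@T[:3,:3].T; t=(z-T[2,3])/rw[:,2]; return T[:3,3]+rw*t[:,None]
    p=r*np.array(depth)[:,None]; return p@T[:3,:3].T+T[:3,3]
def w2px(n,P):
    c=camera_params(n); T=c["extrinsics"]
    p=(np.atleast_2d(P)-T[:3,3])@T[:3,:3]; p=p*[1,-1,-1]
    return cv2.projectPoints(p,np.zeros(3),np.zeros(3),c["K"],dist(c))[0][:,0]
def cloud(n,d):
    h,w=d.shape; v,u=np.mgrid[:h,:w]
    return px2w(n,np.c_[u.ravel(),v.ravel()],depth=d.ravel()).reshape(h,w,3)
E
python3 - <<'E'
from h import *
p,d=get_image("top"); C=cloud("top",d)
ps,ds=get_image("side"); Cs=cloud("side",ds)
def ext(Cc,m,nm):
    q=Cc[m]; print(nm,m.sum(),q.min(0).round(3),q.max(0).round(3),np.median(q,0).round(3))
for n,CC,dd in(("top",C,d),("side",Cs,ds)):
  for q in ["doser","crank","hub","grip_mid","beaker","bottle_a","atomiser"]:
    for r in regions_of(n,q)[:4]:
        m=r["mask"]&(dd>0); 
        print(n,q,round(r["score"],2),np.round(r["xy"]),end=' ')
        if m.any(): ext(CC,m,"")
a=p[120:280,170:330]; b=ps[140:260,190:330]
cv2.imwrite("pics/tc.png",cv2.resize(a,None,fx=3.7,fy=3.7,interpolation=2)[:,:,::-1])
cv2.imwrite("pics/sc.png",cv2.resize(b,None,fx=4.5,fy=4.5,interpolation=2)[:,:,::-1])
E
```

```text
top doser 0.87 [287. 235.]  1214 [ 0.314 -0.173 -0.005] [ 0.467 -0.089  0.075] [ 0.402 -0.128  0.06 ]
top doser 0.78 [232. 184.]  1797 [ 0.454 -0.035 -0.001] [0.673 0.094 0.138] [0.555 0.018 0.078]
top crank 0.7 [224. 155.]  231 [0.578 0.014 0.009] [0.667 0.078 0.174] [0.615 0.041 0.122]
top crank 0.58 [130. 184.]  366 [ 0.524  0.279 -0.002] [0.587 0.341 0.033] [0.554 0.309 0.025]
top hub 0.97 [284. 238.]  1229 [ 0.314 -0.173 -0.001] [ 0.467 -0.084  0.075] [ 0.404 -0.127  0.06 ]
top hub 0.89 [230. 179.]  1879 [ 0.454 -0.035 -0.004] [0.673 0.09  0.114] [0.555 0.016 0.081]
top grip_mid 0.64 [238. 217.]  124 [ 0.442 -0.002 -0.002] [0.48  0.043 0.09 ] [0.457 0.014 0.03 ]
top beaker 0.58 [233. 217.]  51 [0.445 0.001 0.011] [0.474 0.034 0.055] [0.454 0.014 0.019]
top bottle_a 0.56 [270. 170.]  164 [ 0.573 -0.102  0.005] [ 0.607 -0.067  0.102] [ 0.585 -0.084  0.055]
top bottle_a 0.45 [194. 171.]  193 [ 0.576  0.109 -0.003] [0.627 0.156 0.104] [0.59  0.124 0.054]
top atomiser 0.45 [263. 142.]  75 [ 0.666 -0.074 -0.004] [ 0.695 -0.056  0.084] [ 0.67  -0.065  0.047]
side doser 0.73 [228. 234.]
[... 357 characters left out ...]
0.123]
side hub 0.88 [270. 197.]  1478 [ 0.454 -0.09  -0.004] [0.675 0.205 0.108] [ 0.563 -0.005  0.055]
side hub 0.61 [228. 236.]  1016 [ 0.318 -0.174 -0.002] [ 0.47  -0.051  0.074] [ 0.403 -0.148  0.044]
side grip_mid 0.66 [286. 159.]  69 [0.624 0.036 0.123] [0.646 0.056 0.173] [0.633 0.047 0.151]
side beaker 0.5 [239. 202.]  195 [ 0.444 -0.005  0.001] [0.487 0.061 0.058] [0.464 0.009 0.032]
side bottle_a 0.62 [286. 212.]  230 [ 0.573 -0.105 -0.002] [ 0.611 -0.073  0.1  ] [ 0.589 -0.094  0.045]
side bottle_a 0.54 [267. 165.]  24 [0.588 0.116 0.068] [0.602 0.131 0.094] [0.595 0.124 0.079]
side atomiser 0.66 [307. 208.]  55 [ 0.665 -0.078  0.003] [ 0.68  -0.061  0.074] [ 0.673 -0.072  0.036]
```

View pics/tc.png

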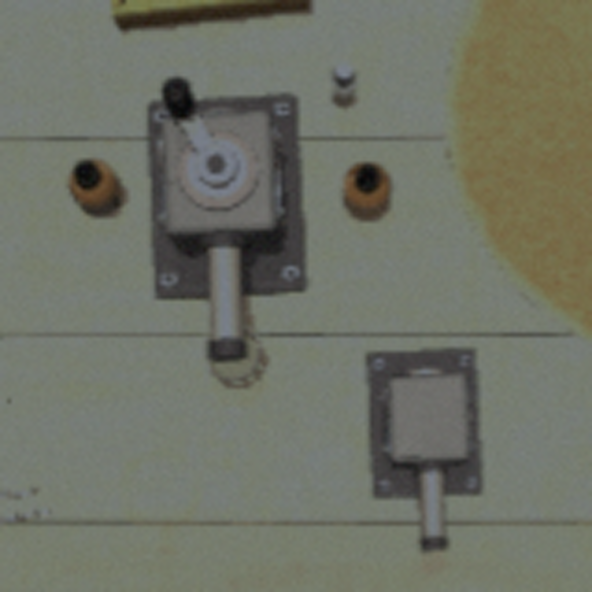

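View pics/sc.png

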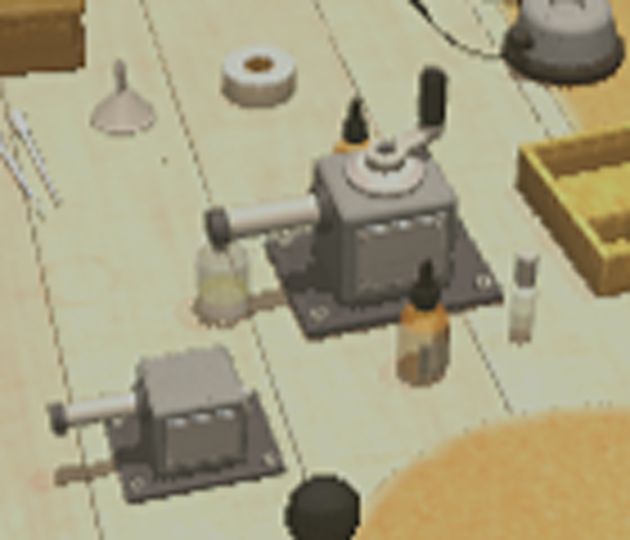

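The doser meant is the larger one, at top (231,172) / side (275,190). Its gearbox is about 0.1 m tall, it has a crank, and the grip tops out at z=0.17. The small one at top (285,235) has no crank and is only 0.075 m high. Next I measure the hub and grip precisely.

```bash
python3 - <<'E'
from h import *
from scipy.optimize import minimize
p,d=get_image("top"); C=cloud("top",d); ps,ds=get_image("side"); Cs=cloud("side",ds)
for n,CC,dd,pp in(("top",C,d,p),("side",Cs,ds,ps)):
    X=CC; dark=pp.max(2)<70
    near=(np.hypot(X[...,0]-.6,X[...,1]-.02)<.1)&(dd>0)
    g=near&(X[...,2]>.13)&(X[...,2]<.18)
    print(n,"grip",g.sum(),X[g].min(0).round(4),X[g].max(0).round(4),X[g].mean(0).round(4))
    v,u=np.nonzero(g); print(" px",u.min(),u.max(),v.min(),v.max())
    t=near&(abs(X[...,2]-.098)<.004); q=X[t]; print(n,"boxtop",t.sum(),q.min(0).round(4),q.max(0).round(4))
    (c,s,a)=cv2.minAreaRect((q[:,:2]*1000).astype(np.float32)); print(c,s,a)
    hb=near&(abs(X[...,2]-.119)<.006); q=X[hb]; print(n,"hub/arm",hb.sum(),q.mean(0).round(4),q.min(0).round(3),q.max(0).round(3))
print("hub guess top",px2w("top",[[228.4,164.1]],z=.121), "side",px2w("side",[[190+388/4.5,140+152/4.5]],z=.121))
print("grip top",px2w("top",[[217.8,144.9]],z=.17),"side",px2w("side",[[190+433/4.5,140+72/4.5]],z=.168))
x0,y0=170,120
c=p[130:200,195:265]; cv2.imwrite("pics/tc2.png",cv2.resize(c,None,fx=8,fy=8,interpolation=2)[:,:,::-1])
c=ps[145:205,245:315]; cv2.imwrite("pics/sc2.png",cv2.resize(c,None,fx=8,fy=8,interpolation=2)[:,:,::-1])
E
```

```text
top grip 80 [0.624  0.0416 0.1322] [0.6441 0.0623 0.1724] [0.6319 0.0515 0.1602]
 px 214 222 141 151
top boxtop 507 [ 0.5368 -0.0149  0.094 ] [0.6377 0.0684 0.1018]
(586.89111328125, 25.82624626159668) (99.8845443725586, 82.02373504638672) 4.301286220550537
top hub/arm 156 [0.6014 0.0327 0.1196] [0.569 0.004 0.113] [0.631 0.055 0.125]
side grip 69 [0.6257 0.0416 0.1305] [0.6442 0.0646 0.1724] [0.6341 0.0484 0.1536]
 px 283 288 154 166
side boxtop 215 [ 0.5285 -0.0195  0.094 ] [0.6376 0.0664 0.1018]
(582.8648071289062, 24.121910095214844) (108.87509155273438, 85.82217407226562) 1.427594780921936
side hub/arm 83 [0.6059 0.0331 0.1194] [0.579 0.012 0.113] [0.641 0.055 0.125]
hub guess top [[0.59191973 0.02636327 0.121     ]] side [[0.59519601 0.022918   0.121     ]]
grip top [[0.63199285 0.05071539 0.17      ]] side [[0.63666113 0.05098878 0.168     ]]
```

View pics/tc2.png

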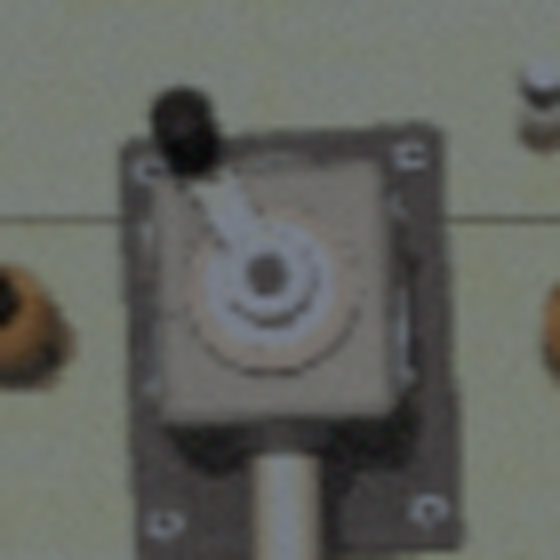

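View pics/sc2.png

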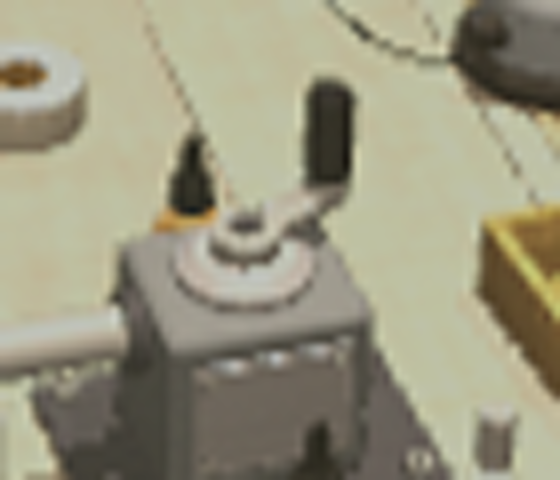

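Both crops confirm it. The hub is at top ≈(228,164) and side ≈(275,172). The black grip is at top ≈(217.5,144) and side ≈(286,161).

```bash
python3 - <<'E'
from h import *
ht=px2w("top",[[195+267/8-.5,130+274/8-.5]],z=.121)[0]; hs=px2w("side",[[245+245/8-.5,145+222/8-.5]],z=.121)[0]
gt=px2w("top",[[195+183/8-.5,130+112/8-.5]],z=.17)[0]; gs=px2w("side",[[245+329/8-.5,145+132/8-.5]],z=.147)[0]
print(ht,hs,gt,gs); print(np.hypot(*(gt-ht)[:2]),np.hypot(*(gs-hs)[:2]))
for a,b in((ht,gt),(hs,gs)): print(np.degrees(np.arctan2(*(b-a)[1::-1])))
E
```

```text
[0.59289268 0.02778405 0.121     ] [0.59398488 0.03234495 0.121     ] [0.63575517 0.05186493 0.17      ] [0.63584979 0.05240443 0.147     ]
0.049163831506827536 0.04642255120005624
29.328026695039625
25.601306437019897
```

>>> {"method": "move_arm", "body": {"jaw": [0, 0, 0], "slide": [[0, 0, 0], [0, 0, 0], [0, 0, 0]], "dr": [[0, 0, -8], [0, 0, -8], [0, 0, -7.7]]}}

```text
time: 1.3
position: [0.2614, 0.5952, 0.2226]
tool_rot: [-0.009, 3.141, 0.0]
ft_force: [-0.4, 0.5, -0.5]
grip_width: 1.002
```

>>> {"method": "move_arm", "body": {"jaw": [0, 0, 0, 0, 0], "slide": [[-2.5, -3.62, 0], [-2.5, -3.62, 0], [-2.5, -3.62, 0], [-2.5, -3.62, 0], [-2.5, -3.62, 0]], "dr": [[0, 0, 0], [0, 0, 0], [0, 0, 0], [0, 0, 0], [0, 0, 0]]}}

```text
time: 1.8
position: [0.3872, 0.4126, 0.2228]
tool_rot: [0.0, 3.141, 0.001]
ft_force: [1.1, -0.2, -0.6]
grip_width: 0.999
```

>>> {"method": "move_arm", "body": {"jaw": [0, 0, 0, 0, 0], "slide": [[-2.5, -3.62, 0], [-2.5, -3.62, 0], [-2.5, -3.62, 0], [-2.5, -3.62, 0], [-2.5, -3.62, 0]], "dr": [[0, 0, 0], [0, 0, 0], [0, 0, 0], [0, 0, 0], [0, 0, 0]]}}

```text
time: 2.3
position: [0.5122, 0.2316, 0.2229]
tool_rot: [0.0, 3.141, 0.001]
ft_force: [-0.0, 0.7, -0.0]
grip_width: 0.999
```

>>> {"method": "move_arm", "body": {"jaw": [0, 0, 0, 0, 0], "slide": [[-2.5, -3.62, 0], [-2.5, -3.62, 0], [-2.5, -3.62, 0], [-2.5, -3.62, 0], [0, 0, 0]], "dr": [[0, 0, 0], [0, 0, 0], [0, 0, 0], [0, 0, 0], [0, 0, 0]]}}

```text
time: 2.8
position: [0.6141, 0.0796, 0.2226]
tool_rot: [0.017, 3.139, -0.008]
ft_force: [0.5, -1.2, -0.8]
grip_width: 1.0
```

>>> {"method": "move_arm", "body": {"jaw": [0, 0], "slide": [[-2.2, -2.8, 0], [0, 0, 0]], "dr": [[0, 0, 0], [0, 0, 0]]}}

```text
time: 3.0
position: [0.635, 0.0552, 0.2224]
tool_rot: [0.009, 3.14, -0.005]
ft_force: [-0.1, -0.7, -0.2]
grip_width: 1.001
```

```bash
python3 - <<'E'
from h import *
s=get_state(); print(s["joint_positions"].round(3),s["position"].round(4),s["tool_rot"].round(4))
p,d=get_image("top"); ps,ds=get_image("side")
cv2.imwrite("pics/t1.png",cv2.resize(p[110:230,160:320],None,fx=4,fy=4,interpolation=2)[:,:,::-1])
cv2.imwrite("pics/s1.png",cv2.resize(ps[90:210,210:370],None,fx=4,fy=4,interpolation=2)[:,:,::-1])
s=get_state(); print(s["position"].round(4),s["tool_rot"].round(4))
E
```

```text
[-0.375  0.296  0.305  1.498 -0.086  1.36   1.5  ] [0.635  0.0552 0.2224] [ 0.0095  3.1403 -0.0054]
[0.6333 0.0598 0.2224] [-2.8000e-03 -3.1412e+00 -1.0000e-04]
```

View pics/s1.png

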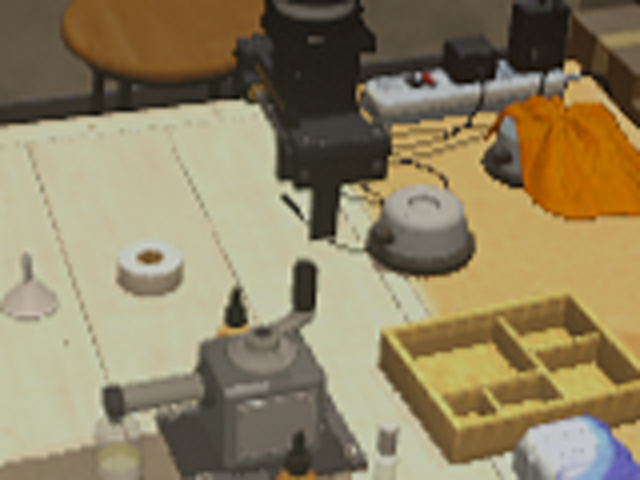

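The gripper hangs over the grip with fingers open and aligned, and it settled at the commanded pose. Going down and closing.

>>> {"method": "move_arm", "body": {"jaw": [0, 0, 0, 0, 0], "slide": [[-0.27, -0.8, 0], [0, 0, 3], [0, 0, 3], [0, 0, 2.9], [0, 0, 0]], "dr": [[0, 0, 0], [0, 0, 0], [0, 0, 0], [0, 0, 0], [0, 0, 0]]}}

```text
time: 3.6
position: [0.6325, 0.0531, 0.1292]
tool_rot: [0.002, -3.133, 0.001]
ft_force: [0.0, 0.4, -1.3]
grip_width: 0.998
```

>>> {"method": "move_arm", "body": {"jaw": [140, 160, 175, 190, 200], "slide": [[0, 0, 0], [0, 0, 0], [0, 0, 0], [0, 0, 0], [0, 0, 0]], "dr": [[0, 0, 0], [0, 0, 0], [0, 0, 0], [0, 0, 0], [0, 0, 0]], "force": 15}}

```text
time: 4.1
position: [0.6364, 0.0524, 0.1344]
tool_rot: [0.0, 3.14, 0.001]
ft_force: [0.3, -0.4, 0.0]
grip_width: 0.628
```

>>> {"method": "move_arm", "body": {"jaw": [255, 255, 255, 255, 255], "slide": [[0, 0, 0], [0, 0, 0], [0, 0, 0], [0, 0, 0], [0, 0, 0]], "dr": [[0, 0, 0], [0, 0, 0], [0, 0, 0], [0, 0, 0], [0, 0, 0]], "force": 25}}

```text
time: 4.6
position: [0.636, 0.0535, 0.1336]
tool_rot: [-0.001, 3.142, 0.002]
ft_force: [-0.0, 2.0, 0.2]
grip_width: 0.246
```

>>> {"method": "move_arm", "body": {"jaw": [255, 255, 255], "slide": [[0, 0, 0], [0, 0, 0], [0, 0, 0]], "dr": [[0, 0, 0], [0, 0, 0], [0, 0, 0]]}}

```text
time: 4.9
position: [0.636, 0.0535, 0.1336]
tool_rot: [-0.001, 3.141, 0.002]
ft_force: [0.0, 3.5, -0.9]
grip_width: 0.244
```

The grip is held (21 mm opening). Next I work out arc rows for winding back.

```bash
cat > arc.py <<'E'
import sys,numpy as np
# usage: x y cx cy r a0 step n  : commanded start, centre, radius
x,y,cx,cy,r,a0,st,n=map(float,sys.argv[1:9])
P=np.array([x,y]);
out=[]
for i in range(1,int(n)+1):
    a=np.radians(a0+st*i); Q=np.round(np.array([cx+r*np.cos(a),cy+r*np.sin(a)]),4); d=(Q-P)*100; P=Q
    out.append([round(-d[0],2),round(d[1],2),0])
    if i%5==0 or i==n: print(f"{a0+st*i:.0f}",out,Q); out=[]
E
python3 arc.py .636 .052 .593 .029 .05 29.7 10 7
```

```text
80 [[np.float64(0.45), np.float64(0.89), 0], [np.float64(0.62), np.float64(0.62), 0], [np.float64(0.71), np.float64(0.51), 0], [np.float64(0.79), np.float64(0.37), 0], [np.float64(0.84), np.float64(0.23), 0]] [0.6019 0.0782]
100 [[np.float64(0.86), np.float64(0.08), 0], [np.float64(0.87), np.float64(-0.07), 0]] [0.5846 0.0783]
```

>>> {"method": "move_arm", "body": {"jaw": [255, 255, 255, 255, 255], "slide": [[0.45, 0.89, 0], [0.62, 0.62, 0], [0.71, 0.51, 0], [0.79, 0.37, 0], [0.84, 0.23, 0]], "dr": [[0, 0, 0], [0, 0, 0], [0, 0, 0], [0, 0, 0], [0, 0, 0]]}}

```text
time: 5.4
position: [0.6032, 0.0778, 0.1336]
tool_rot: [0.001, 3.138, -0.002]
ft_force: [4.4, 0.7, -3.5]
grip_width: 0.242
```

>>> {"method": "move_arm", "body": {"jaw": [255, 255], "slide": [[0.86, 0.08, 0], [0.87, -0.07, 0]], "dr": [[0, 0, 0], [0, 0, 0]]}}

```text
time: 5.6
position: [0.5848, 0.0784, 0.1336]
tool_rot: [0.0, 3.14, -0.001]
ft_force: [4.5, 0.4, -2.9]
grip_width: 0.245
```

```bash
sed -i 's/round(-d\[0\],2)/round(float(-d[0]),2)/;s/round(d\[1\],2)/round(float(d[1]),2)/' arc.py; python3 arc.py .5846 .0783 .593 .029 .05 99.7 4.5 40
```

```text
122 [[0.39, -0.08, 0], [0.37, -0.11, 0], [0.37, -0.14, 0], [0.35, -0.17, 0], [0.34, -0.2, 0]] [0.5664 0.0713]
145 [[0.33, -0.22, 0], [0.3, -0.25, 0], [0.29, -0.27, 0], [0.26, -0.29, 0], [0.24, -0.31, 0]] [0.5522 0.0579]
167 [[0.21, -0.33, 0], [0.19, -0.34, 0], [0.16, -0.36, 0], [0.13, -0.37, 0], [0.11, -0.38, 0]] [0.5442 0.0401]
190 [[0.07, -0.39, 0], [0.04, -0.39, 0], [0.01, -0.39, 0], [-0.02, -0.39, 0], [-0.05, -0.39, 0]] [0.5437 0.0206]
212 [[-0.08, -0.39, 0], [-0.11, -0.37, 0], [-0.14, -0.37, 0], [-0.17, -0.35, 0], [-0.2, -0.34, 0]] [0.5507 0.0024]
235 [[-0.22, -0.33, 0], [-0.25, -0.3, 0], [-0.27, -0.29, 0], [-0.29, -0.26, 0], [-0.31, -0.24, 0]] [ 0.5641 -0.0118]
257 [[-0.33, -0.21, 0], [-0.34, -0.19, 0], [-0.36, -0.16, 0], [-0.37, -0.13, 0], [-0.38, -0.11, 0]] [ 0.5819 -0.0198]
280 [[-0.39, -0.07, 0], [-0.39, -0.04, 0], [-0.39, -0.01, 0], [-0.39, 0.02, 0], [-0.39, 0.05, 0]] [ 0.6014 -0.0203]
```

>>> {"method": "move_arm", "body": {"jaw": [255, 255, 255, 255], "slide": [[0.39, -0.08, 0], [0.37, -0.11, 0], [0.37, -0.14, 0], [0.35, -0.17, 0]], "dr": [[0, 0, 0], [0, 0, 0], [0, 0, 0], [0, 0, 0]]}}

```text
time: 6.0
position: [0.5697, 0.0736, 0.1336]
tool_rot: [0.0, 3.141, 0.0]
ft_force: [3.9, 1.6, -2.3]
grip_width: 0.244
```

>>> {"method": "move_arm", "body": {"jaw": [255, 255], "slide": [[0.34, -0.2, 0], [0.33, -0.22, 0]], "dr": [[0, 0, 0], [0, 0, 0]]}}

```text
time: 6.2
position: [0.5629, 0.0694, 0.1336]
tool_rot: [0.0, 3.141, 0.0]
ft_force: [3.3, 1.3, -3.2]
grip_width: 0.241
```

Only the drag of about 4 N so far. I go on in 8 mm bites, reading the force after each.

>>> {"method": "move_arm", "body": {"jaw": [255, 255], "slide": [[0.3, -0.25, 0], [0.29, -0.27, 0]], "dr": [[0, 0, 0], [0, 0, 0]]}}

```text
time: 6.4
position: [0.5569, 0.0642, 0.1336]
tool_rot: [0.0, -3.142, -0.0]
ft_force: [3.7, 1.9, -2.4]
grip_width: 0.243
```

>>> {"method": "move_arm", "body": {"jaw": [255, 255], "slide": [[0.26, -0.29, 0], [0.24, -0.31, 0]], "dr": [[0, 0, 0], [0, 0, 0]]}}

```text
time: 6.6
position: [0.5519, 0.0583, 0.1336]
tool_rot: [0.0, -3.141, -0.001]
ft_force: [2.5, 2.5, -2.9]
grip_width: 0.243
```

>>> {"method": "move_arm", "body": {"jaw": [255, 255], "slide": [[0.21, -0.33, 0], [0.19, -0.34, 0]], "dr": [[0, 0, 0], [0, 0, 0]]}}

```text
time: 6.8
position: [0.5478, 0.0516, 0.1335]
tool_rot: [0.0, -3.141, -0.001]
ft_force: [2.8, 3.4, -2.3]
grip_width: 0.243
```

>>> {"method": "move_arm", "body": {"jaw": [255, 255], "slide": [[0.16, -0.36, 0], [0.13, -0.37, 0]], "dr": [[0, 0, 0], [0, 0, 0]]}}

```text
time: 7.0
position: [0.5448, 0.0443, 0.1336]
tool_rot: [0.0, -3.141, -0.001]
ft_force: [1.7, 3.5, -1.1]
grip_width: 0.238
```

>>> {"method": "move_arm", "body": {"jaw": [255, 255], "slide": [[0.11, -0.38, 0], [0.07, -0.39, 0]], "dr": [[0, 0, 0], [0, 0, 0]]}}

```text
time: 7.2
position: [0.543, 0.0365, 0.1335]
tool_rot: [0.0, -3.141, -0.001]
ft_force: [0.4, 3.5, -1.9]
grip_width: 0.24
```

>>> {"method": "move_arm", "body": {"jaw": [255, 255], "slide": [[0.04, -0.39, 0], [0.01, -0.39, 0]], "dr": [[0, 0, 0], [0, 0, 0]]}}

```text
time: 7.4
position: [0.5424, 0.0285, 0.1335]
tool_rot: [-0.0, -3.14, -0.0]
ft_force: [-0.6, 4.1, -0.4]
grip_width: 0.242
```

>>> {"method": "move_arm", "body": {"jaw": [255, 255], "slide": [[-0.02, -0.39, 0], [-0.05, -0.39, 0]], "dr": [[0, 0, 0], [0, 0, 0]]}}

```text
time: 7.6
position: [0.5432, 0.0205, 0.1335]
tool_rot: [-0.0, -3.14, -0.0]
ft_force: [-2.7, 4.1, 0.9]
grip_width: 0.242
```

>>> {"method": "move_arm", "body": {"jaw": [255, 255], "slide": [[-0.08, -0.39, 0], [-0.11, -0.37, 0]], "dr": [[0, 0, 0], [0, 0, 0]]}}

```text
time: 7.8
position: [0.5452, 0.0127, 0.1335]
tool_rot: [-0.001, -3.14, 0.0]
ft_force: [-2.7, 3.1, 0.3]
grip_width: 0.243
```

>>> {"method": "move_arm", "body": {"jaw": [255, 255], "slide": [[-0.14, -0.37, 0], [-0.17, -0.35, 0]], "dr": [[0, 0, 0], [0, 0, 0]]}}

```text
time: 8.0
position: [0.5484, 0.0054, 0.1335]
tool_rot: [-0.001, -3.141, 0.001]
ft_force: [-3.3, 2.9, 2.3]
grip_width: 0.242
```

>>> {"method": "move_arm", "body": {"jaw": [255, 255], "slide": [[-0.2, -0.34, 0], [-0.22, -0.33, 0]], "dr": [[0, 0, 0], [0, 0, 0]]}}

```text
time: 8.2
position: [0.5528, -0.0013, 0.1335]
tool_rot: [-0.001, -3.141, 0.001]
ft_force: [-3.6, 2.4, 1.6]
grip_width: 0.24
```

>>> {"method": "move_arm", "body": {"jaw": [255, 255], "slide": [[-0.25, -0.3, 0], [-0.27, -0.29, 0]], "dr": [[0, 0, 0], [0, 0, 0]]}}

```text
time: 8.4
position: [0.558, -0.0073, 0.1335]
tool_rot: [-0.001, -3.141, 0.001]
ft_force: [-4.1, 1.4, 2.0]
grip_width: 0.24
```

>>> {"method": "move_arm", "body": {"jaw": [255, 255], "slide": [[-0.29, -0.26, 0], [-0.31, -0.24, 0]], "dr": [[0, 0, 0], [0, 0, 0]]}}

```text
time: 8.6
position: [0.5642, -0.0122, 0.1335]
tool_rot: [-0.001, -3.141, 0.001]
ft_force: [-4.2, 1.6, 1.7]
grip_width: 0.242
```

>>> {"method": "move_arm", "body": {"jaw": [255, 255], "slide": [[-0.33, -0.21, 0], [-0.34, -0.19, 0]], "dr": [[0, 0, 0], [0, 0, 0]]}}

```text
time: 8.8
position: [0.571, -0.0161, 0.1335]
tool_rot: [-0.001, -3.141, 0.001]
ft_force: [-4.6, 1.9, 1.7]
grip_width: 0.242
```

>>> {"method": "move_arm", "body": {"jaw": [255, 255], "slide": [[-0.36, -0.16, 0], [-0.37, -0.13, 0]], "dr": [[0, 0, 0], [0, 0, 0]]}}

```text
time: 9.0
position: [0.5783, -0.0189, 0.1335]
tool_rot: [-0.001, -3.141, 0.001]
ft_force: [-3.8, -0.0, 1.1]
grip_width: 0.243
```

>>> {"method": "move_arm", "body": {"jaw": [255, 255], "slide": [[-0.38, -0.11, 0], [-0.39, -0.07, 0]], "dr": [[0, 0, 0], [0, 0, 0]]}}

```text
time: 9.2
position: [0.5861, -0.0205, 0.1335]
tool_rot: [0.0, 3.142, -0.001]
ft_force: [-4.1, -0.1, 0.3]
grip_width: 0.241
```

>>> {"method": "move_arm", "body": {"jaw": [255, 255], "slide": [[-0.39, -0.04, 0], [-0.39, -0.01, 0]], "dr": [[0, 0, 0], [0, 0, 0]]}}

```text
time: 9.4
position: [0.5939, -0.021, 0.1335]
tool_rot: [0.0, 3.142, -0.001]
ft_force: [-3.5, -0.2, -0.1]
grip_width: 0.244
```

>>> {"method": "move_arm", "body": {"jaw": [255, 255], "slide": [[-0.39, 0.02, 0], [-0.39, 0.05, 0]], "dr": [[0, 0, 0], [0, 0, 0]]}}

```text
time: 9.6
position: [0.5949, -0.021, 0.133]
tool_rot: [-0.001, -3.126, 0.001]
ft_force: [-27.6, -1.7, 17.1]
grip_width: 0.245
```

```bash
python3 arc.py .6014 -.0203 .593 .029 .05 279.7 4.5 10
python3 -c "from bench import *;print(get_state())"
```

```text
302 [[-0.39, 0.08, 0], [-0.37, 0.11, 0], [-0.37, 0.14, 0], [-0.35, 0.17, 0], [-0.34, 0.2, 0]] [ 0.6196 -0.0133]
325 [[-0.33, 0.22, 0], [-0.3, 0.25, 0], [-0.29, 0.27, 0], [-0.26, 0.29, 0], [-0.24, 0.31, 0]] [6.338e-01 1.000e-04]
{'time': 9.6, 'joint_positions': array([-0.30224179,  0.28224797,  0.3467352 ,  1.70290949, -0.10117055,
        1.19003102,  1.6408455 ]), 'qd': array([ 0.01206433,  0.0699325 ,  0.00027166, -0.07997864, -0.01723381,
        0.09583162,  0.00740307]), 'joint_torque': array([-1.78111911e+00, -3.65514207e+01,  1.37587029e+00, -3.67714047e+01,
       -1.16590921e+00, -9.96376365e+00, -6.13946468e-03]), 'position': array([ 0.59491997, -0.02100847,  0.13300591]), 'tool_rot': array([-1.47102855e-03, -3.12581035e+00,  5.95751770e-04]), 'ft_force': array([-27.6309446 ,  -1.70586629,  17.08568371]), 'torque': array([-0.29746838,  6.29498025,  0.02742479]), 'grip_width': 0.24527231178868825}
```

Force jumped to 27 N with only 1 mm of movement. That is much stiffer than the sprung stop should feel (1.6 N/mm), so I ease off a little and look before going on.

>>> {"method": "move_arm", "body": {"jaw": [255, 255], "slide": [[0.39, -0.05, 0], [0, 0, 0]], "dr": [[0, 0, 0], [0, 0, 0]]}}

```text
time: 9.8
position: [0.5945, -0.021, 0.1333]
tool_rot: [-0.001, -3.135, -0.0]
ft_force: [-13.1, -0.7, 6.9]
grip_width: 0.242
```

```bash
python3 - <<'E'
from h import *
s=get_state(); print(s["position"].round(4),s["tool_rot"].round(4),s["ft_force"].round(1),s["torque"].round(2),s["qd"].round(3))
p,d=get_image("top"); ps,ds=get_image("side")
cv2.imwrite("pics/t2.png",cv2.resize(p[110:230,150:310],None,fx=4.5,fy=4.5,interpolation=2)[:,:,::-1])
cv2.imwrite("pics/s2.png",cv2.resize(ps[60:220,190:350],None,fx=3.7,fy=3.7,interpolation=2)[:,:,::-1])
cv2.imwrite("pics/s2f.png",ps[:,:,::-1])
s=get_state(); print(s["position"].round(4),s["ft_force"].round(1))
E
```

```text
[ 0.5945 -0.021   0.1333] [-1.0000e-03 -3.1348e+00 -0.0000e+00] [-13.1  -0.7   6.9] [-0.11  2.78 -0.03] [-0.     0.003  0.001 -0.004 -0.003  0.006 -0.001]
[ 0.5945 -0.021   0.1333] [-12.3  -1.4   5.6]
```

View pics/s2.png

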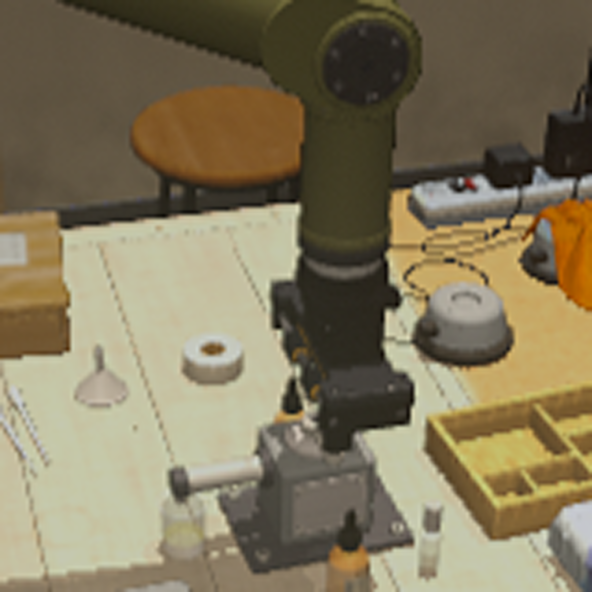

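View pics/t2.png

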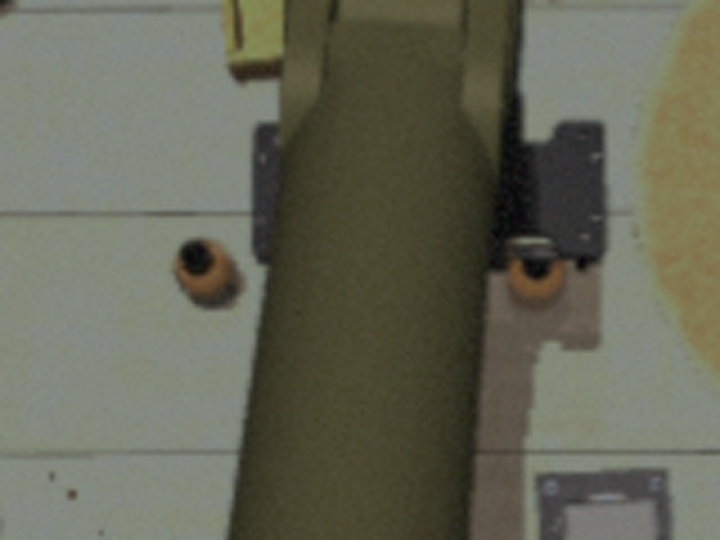

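Nothing visible blocks the hand. The angle is about 272°, so 0.67 turn from the start, which is inside the stop's possible range. I back off and re-approach in fine steps to feel the stiffness.

>>> {"method": "move_arm", "body": {"jaw": [255, 255, 255], "slide": [[0.4, 0, 0], [0.4, 0, 0], [0, 0, 0]], "dr": [[0, 0, 0], [0, 0, 0], [0, 0, 0]]}}

```text
time: 10.2
position: [0.591, -0.0209, 0.1337]
tool_rot: [0.0, 3.138, -0.001]
ft_force: [4.3, -0.5, -5.0]
grip_width: 0.246
```

>>> {"method": "move_arm", "body": {"jaw": [255], "slide": [[-0.2, 0, 0]], "dr": [[0, 0, 0]]}}

```text
time: 10.3
position: [0.5912, -0.0209, 0.1335]
tool_rot: [-0.0, -3.141, 0.001]
ft_force: [-3.2, -2.1, -0.4]
grip_width: 0.241
```

>>> {"method": "move_arm", "body": {"jaw": [255], "slide": [[-0.2, 0, 0]], "dr": [[0, 0, 0]]}}

```text
time: 10.4
position: [0.5923, -0.0209, 0.1335]
tool_rot: [-0.001, -3.138, 0.0]
ft_force: [-4.3, -2.5, 0.8]
grip_width: 0.244
```

>>> {"method": "move_arm", "body": {"jaw": [255], "slide": [[-0.1, 0, 0]], "dr": [[0, 0, 0]]}}

```text
time: 10.5
position: [0.5938, -0.0209, 0.1335]
tool_rot: [-0.001, -3.139, 0.0]
ft_force: [-4.1, -1.8, 0.2]
grip_width: 0.241
```

>>> {"method": "move_arm", "body": {"jaw": [255], "slide": [[-0.1, 0, 0]], "dr": [[0, 0, 0]]}}

```text
time: 10.6
position: [0.5943, -0.0209, 0.1334]
tool_rot: [-0.001, -3.139, 0.0]
ft_force: [-6.7, -3.0, 2.8]
grip_width: 0.241
```

Same hard point at x≈0.594, again. I calibrate the lever arm with a small radial pull, to tell whether the blocking force acts at the grip or elsewhere on the hand.

>>> {"method": "move_arm", "body": {"jaw": [255, 255, 255], "slide": [[0.2, 0, 0], [0, -0.3, 0], [0, 0, 0]], "dr": [[0, 0, 0], [0, 0, 0], [0, 0, 0]]}}

```text
time: 10.9
position: [0.5941, -0.0211, 0.1335]
tool_rot: [-0.002, 3.14, 0.005]
ft_force: [0.2, 4.6, -2.1]
grip_width: 0.24
```

```bash
python3 - <<'E'
from h import *
for i in range(3):
    s=get_state(); print(s["position"].round(4),s["tool_rot"].round(4),s["ft_force"].round(1),s["torque"].round(2)); get_image("top")
E
```

```text
[ 0.5941 -0.0211  0.1335] [-2.2000e-03  3.1404e+00  4.7000e-03] [ 0.2  4.6 -2.1] [ 0.83 -0.13 -0.01]
[ 0.5941 -0.0211  0.1336] [-2.3000e-03  3.1404e+00  4.3000e-03] [ 1.2  4.  -3.2] [ 1.01 -0.06  0.06]
[ 0.5941 -0.0211  0.1335] [-2.6000e-03  3.1405e+00  4.0000e-03] [ 1.7  5.1 -3.2] [ 1.17 -0.13  0.02]
```

>>> {"method": "move_arm", "body": {"jaw": [255, 255, 255], "slide": [[0, 0.3, 0], [-0.3, 0, 0], [-0.2, 0, 0]], "dr": [[0, 0, 0], [0, 0, 0], [0, 0, 0]]}}

```text
time: 11.35
position: [0.5945, -0.021, 0.1333]
tool_rot: [-0.001, -3.132, 0.0]
ft_force: [-13.6, 2.5, 7.0]
grip_width: 0.239
```

```bash
python3 - <<'E'
from h import *
for i in range(4):
    s=get_state(); print(s["position"].round(4),s["tool_rot"].round(4),s["ft_force"].round(1),s["torque"].round(2)); get_image("top")
E
```

```text
[ 0.5945 -0.021   0.1333] [-1.100e-03 -3.132e+00  0.000e+00] [-13.6   2.5   7. ] [ 0.39  3.22 -0.02]
[ 0.5944 -0.0211  0.1333] [-1.3000e-03 -3.1315e+00 -2.0000e-04] [-12.    1.6   6. ] [ 0.46  2.7  -0.02]
[ 0.5944 -0.021   0.1333] [-1.4000e-03 -3.1318e+00 -3.0000e-04] [-11.8   1.8   6. ] [ 0.47  2.59 -0.  ]
[ 0.5944 -0.0211  0.1333] [-1.5000e-03 -3.1321e+00 -3.0000e-04] [-12.5   1.5   6.2] [ 0.41  2.56 -0.01]
```

The lever of the blocking force (~0.22 m) matches a load at the grip, so the crank itself is stopped rather than the hand touching something. I press a little more and hold it, watching for creep.

>>> {"method": "move_arm", "body": {"jaw": [255, 255, 255, 255, 255], "slide": [[-0.1, 0, 0], [-0.1, 0, 0], [0, 0, 0], [0, 0, 0], [0, 0, 0]], "dr": [[0, 0, 0], [0, 0, 0], [0, 0, 0], [0, 0, 0], [0, 0, 0]]}}

```text
time: 12.05
position: [0.5946, -0.0211, 0.1332]
tool_rot: [-0.002, -3.128, -0.001]
ft_force: [-16.6, 2.4, 9.7]
grip_width: 0.241
```

```bash
python3 - <<'E'
from h import *
for i in range(4):
    s=get_state(); print(s["position"].round(5),s["tool_rot"].round(4),s["ft_force"].round(1),s["torque"].round(2)); get_image("top")
print(s["joint_positions"].round(3))
p,d=get_image("side"); C=cloud("side",d)
cv2.imwrite("pics/s3.png",cv2.resize(p[130:220,220:320],None,fx=7,fy=6,interpolation=2)[:,:,::-1])
E
```

```text
[ 0.59456 -0.02109  0.13324] [-1.7000e-03 -3.1282e+00 -9.0000e-04] [-16.6   2.4   9.7] [0.47 3.62 0.01]
[ 0.59455 -0.02109  0.13324] [-1.7000e-03 -3.1281e+00 -8.0000e-04] [-17.4   1.8   8.4] [0.48 3.65 0.02]
[ 0.59456 -0.02108  0.13323] [-1.6000e-03 -3.1281e+00 -8.0000e-04] [-17.2   1.5   9.2] [ 0.41  3.62 -0.  ]
[ 0.59453 -0.02103  0.13321] [-1.6000e-03 -3.1281e+00 -9.0000e-04] [-16.5   1.4   9. ] [ 0.48  3.67 -0.01]
[-0.302  0.28   0.347  1.706 -0.101  1.188  1.641]
```

View pics/s3.png

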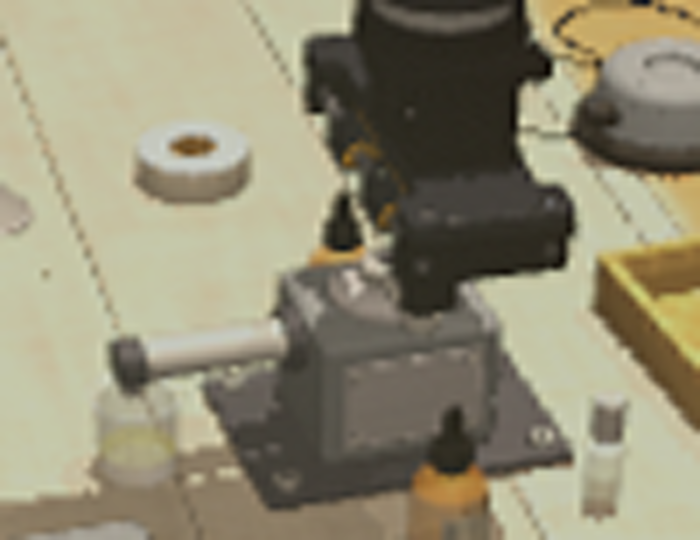

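Force holds steady at 17 N with no creep, and the moment about z is about zero, so the load goes straight through the handle into the crank. I push once to about 28 N, keeping the commanded travel within 10.5 mm of this point so a breakthrough couldn't overrun the buffer.

>>> {"method": "move_arm", "body": {"jaw": [255, 255, 255, 255], "slide": [[-0.2, 0.02, 0], [-0.2, 0.02, 0], [0, 0, 0], [0, 0, 0]], "dr": [[0, 0, 0], [0, 0, 0], [0, 0, 0], [0, 0, 0]]}}

```text
time: 12.7
position: [0.5948, -0.0211, 0.133]
tool_rot: [-0.002, -3.12, -0.001]
ft_force: [-26.6, 1.0, 14.9]
grip_width: 0.241
```

Still solid. I ease off, let go, rise and look at the crank.

>>> {"method": "move_arm", "body": {"jaw": [255, 255, 255, 60, 0], "slide": [[0.4, 0, 0], [0.4, 0, 0], [0.2, -0.04, 0], [0, 0, 0], [0, 0, 0]], "dr": [[0, 0, 0], [0, 0, 0], [0, 0, 0], [0, 0, 0], [0, 0, 0]]}}

```text
time: 13.2
position: [0.5956, -0.0212, 0.1342]
tool_rot: [0.001, 3.139, -0.001]
ft_force: [0.6, 0.6, 0.7]
grip_width: 0.349
```

>>> {"method": "move_arm", "body": {"jaw": [0, 0, 0, 0, 0], "slide": [[0, 0, -3], [0, 0, -4.5], [0, 0, -4.5], [0, 0, -4.5], [0, 0, 0]], "dr": [[0, 0, 0], [0, 0, 0], [0, 0, 0], [0, 0, 0], [0, 0, 0]]}}

```text
time: 13.7
position: [0.5984, -0.0215, 0.3068]
tool_rot: [0.001, 3.127, 0.0]
ft_force: [-0.3, 0.7, 0.8]
grip_width: 0.792
```

```bash
python3 - <<'E'
from h import *
p,d=get_image("side")
cv2.imwrite("pics/s4.png",cv2.resize(p[130:220,220:320],None,fx=7,fy=6.5,interpolation=2)[:,:,::-1])
C=cloud("side",d); g=(np.hypot(C[...,0]-.593,C[...,1]-.029)<.07)&(C[...,2]>.13)&(C[...,2]<.175)
print(g.sum(),C[g].mean(0),C[g].min(0),C[g].max(0)); print(get_state()["position"],get_state()["ft_force"])
E
```

```text
83 [ 0.59311686 -0.02708361  0.15324751] [ 0.58407416 -0.03486345  0.13000016] [ 0.60470885 -0.00992505  0.172289  ]
[ 0.59707596 -0.02128642  0.30316587] [ 0.38638691  0.30005192 -0.09438213]
```

View pics/s4.png

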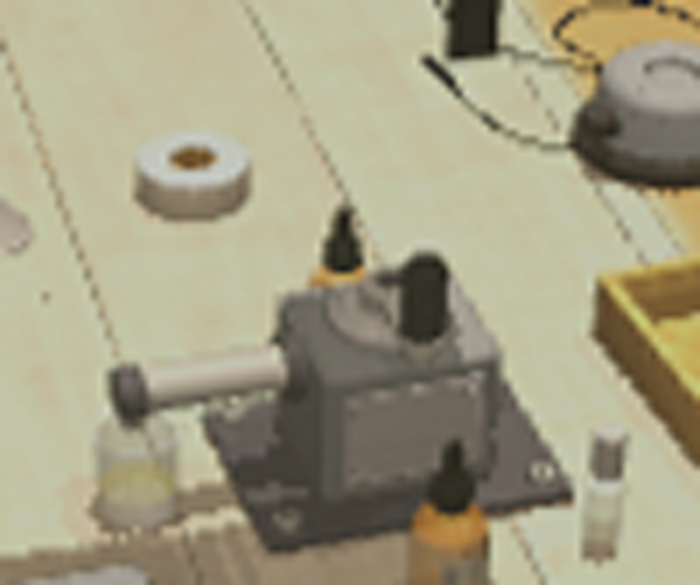

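The crank stands upright exactly where it was held (≈272°) and nothing is near it. I regrip 9 mm higher and feel once more, so that a fluke of the grasp is ruled out.

>>> {"method": "move_arm", "body": {"jaw": [0, 0, 0, 0, 0], "slide": [[0, 0, 4.5], [0, 0, 4.5], [0, 0, 4.5], [0, 0, 2.1], [0, 0, 0]], "dr": [[0, 0, 0], [0, 0, 0], [0, 0, 0], [0, 0, 0], [0, 0, 0]]}}

```text
time: 14.25
position: [0.5912, -0.0208, 0.1375]
tool_rot: [-0.001, -3.133, 0.002]
ft_force: [1.0, 0.3, 0.1]
grip_width: 0.996
```

>>> {"method": "move_arm", "body": {"jaw": [200, 255, 255, 255, 255], "slide": [[0, 0, 0], [0, 0, 0], [0, 0, 0], [0, 0, 0], [0, 0, 0]], "dr": [[0, 0, 0], [0, 0, 0], [0, 0, 0], [0, 0, 0], [0, 0, 0]], "force": 20}}

```text
time: 14.75
position: [0.595, -0.0204, 0.1434]
tool_rot: [0.0, 3.14, 0.0]
ft_force: [-0.8, -0.3, -0.3]
grip_width: 0.63
```

>>> {"method": "move_arm", "body": {"jaw": [255, 255, 255, 255, 255], "slide": [[0, 0, 0], [0, 0, 0], [0, 0, 0], [0, 0, 0], [0, 0, 0]], "dr": [[0, 0, 0], [0, 0, 0], [0, 0, 0], [0, 0, 0], [0, 0, 0]]}}

```text
time: 15.25
position: [0.5945, -0.0209, 0.1426]
tool_rot: [0.001, 3.142, -0.001]
ft_force: [0.2, -0.5, -0.4]
grip_width: 0.243
```

>>> {"method": "move_arm", "body": {"jaw": [255, 255, 255], "slide": [[-0.15, 0, 0], [-0.15, 0, 0], [-0.15, 0, 0]], "dr": [[0, 0, 0], [0, 0, 0], [0, 0, 0]]}}

```text
time: 15.55
position: [0.5951, -0.021, 0.1423]
tool_rot: [-0.001, -3.132, -0.0]
ft_force: [-13.8, -1.2, 9.6]
grip_width: 0.24
```

Same solid point at the same angle with a different grasp, so this is the stop (0.67 turn back, only touched and held over 0.2 s). Reference: TCP x≈0.5943, angle ≈271.5°. Next, the rows for clockwise turns.

```bash
python3 arc.py .599 -.0212 .593 .029 .05 271.5 -18 20; echo; python3 arc.py .5943 -.021 .593 .029 .05 271.5 -18 20
```

```text
182 [[2.02, 0.23, 0], [1.41, 0.67, 0], [1.14, 1.08, 0], [0.74, 1.37, 0], [0.29, 1.54, 0]] [0.543  0.0277]
92 [[-0.21, 1.55, 0], [-0.67, 1.41, 0], [-1.08, 1.14, 0], [-1.37, 0.74, 0], [-1.54, 0.29, 0]] [0.5917 0.079 ]
2 [[-1.55, -0.21, 0], [-1.41, -0.67, 0], [-1.14, -1.08, 0], [-0.74, -1.37, 0], [-0.29, -1.54, 0]] [0.643  0.0303]
-88 [[0.21, -1.55, 0], [0.67, -1.41, 0], [1.08, -1.14, 0], [1.37, -0.74, 0], [1.54, -0.29, 0]] [ 0.5943 -0.021 ]

182 [[1.55, 0.21, 0], [1.41, 0.67, 0], [1.14, 1.08, 0], [0.74, 1.37, 0], [0.29, 1.54, 0]] [0.543  0.0277]
92 [[-0.21, 1.55, 0], [-0.67, 1.41, 0], [-1.08, 1.14, 0], [-1.37, 0.74, 0], [-1.54, 0.29, 0]] [0.5917 0.079 ]
2 [[-1.55, -0.21, 0], [-1.41, -0.67, 0], [-1.14, -1.08, 0], [-0.74, -1.37, 0], [-0.29, -1.54, 0]] [0.643  0.0303]
-88 [[0.21, -1.55, 0], [0.67, -1.41, 0], [1.08, -1.14, 0], [1.37, -0.74, 0], [1.54, -0.29, 0]] [ 0.5943 -0.021 ]
```

Turn 1:

>>> {"method": "move_arm", "body": {"jaw": [255, 255, 255, 255, 255], "slide": [[2.02, 0.23, 0], [1.41, 0.67, 0], [1.14, 1.08, 0], [0.74, 1.37, 0], [0.29, 1.54, 0]], "dr": [[0, 0, 0], [0, 0, 0], [0, 0, 0], [0, 0, 0], [0, 0, 0]], "force": 25}}

```text
time: 16.05
position: [0.5427, 0.0273, 0.1426]
tool_rot: [0.002, 3.141, -0.003]
ft_force: [5.0, -4.6, -4.4]
grip_width: 0.243
```

>>> {"method": "move_arm", "body": {"jaw": [255, 255, 255, 255, 255], "slide": [[-0.21, 1.55, 0], [-0.67, 1.41, 0], [-1.08, 1.14, 0], [-1.37, 0.74, 0], [-1.54, 0.29, 0]], "dr": [[0, 0, 0], [0, 0, 0], [0, 0, 0], [0, 0, 0], [0, 0, 0]]}}

```text
time: 16.55
position: [0.5908, 0.0794, 0.1424]
tool_rot: [0.001, -3.138, 0.004]
ft_force: [-4.6, -8.4, 3.8]
grip_width: 0.239
```

>>> {"method": "move_arm", "body": {"jaw": [255, 255, 255, 255, 255], "slide": [[-1.55, -0.21, 0], [-1.41, -0.67, 0], [-1.14, -1.08, 0], [-0.74, -1.37, 0], [-0.29, -1.54, 0]], "dr": [[0, 0, 0], [0, 0, 0], [0, 0, 0], [0, 0, 0], [0, 0, 0]]}}

```text
time: 17.05
position: [0.6426, 0.0357, 0.1425]
tool_rot: [0.005, -3.139, -0.008]
ft_force: [-4.1, 4.1, 2.0]
grip_width: 0.241
```

>>> {"method": "move_arm", "body": {"jaw": [255, 255, 255, 255, 255], "slide": [[0.21, -1.55, 0], [0.67, -1.41, 0], [1.08, -1.14, 0], [1.37, -0.74, 0], [1.54, -0.29, 0]], "dr": [[0, 0, 0], [0, 0, 0], [0, 0, 0], [0, 0, 0], [0, 0, 0]]}}

```text
time: 17.55
position: [0.5958, -0.0209, 0.1426]
tool_rot: [0.001, 3.137, -0.001]
ft_force: [4.9, 0.4, -2.6]
grip_width: 0.242
```

Turn 1 is complete: the TCP is back at (0.596,-0.021) with about 5 N drag. Turn 2:

>>> {"method": "move_arm", "body": {"jaw": [255, 255, 255, 255, 255], "slide": [[1.55, 0.21, 0], [1.41, 0.67, 0], [1.14, 1.08, 0], [0.74, 1.37, 0], [0.29, 1.54, 0]], "dr": [[0, 0, 0], [0, 0, 0], [0, 0, 0], [0, 0, 0], [0, 0, 0]]}}

```text
time: 18.05
position: [0.5427, 0.0275, 0.1426]
tool_rot: [0.002, 3.141, -0.003]
ft_force: [4.8, -4.7, -3.2]
grip_width: 0.244
```

>>> {"method": "move_arm", "body": {"jaw": [255, 255, 255, 255, 255], "slide": [[-0.21, 1.55, 0], [-0.67, 1.41, 0], [-1.08, 1.14, 0], [-1.37, 0.74, 0], [-1.54, 0.29, 0]], "dr": [[0, 0, 0], [0, 0, 0], [0, 0, 0], [0, 0, 0], [0, 0, 0]]}}

```text
time: 18.55
position: [0.5905, 0.0793, 0.1424]
tool_rot: [0.001, -3.137, 0.004]
ft_force: [-4.6, -7.8, 2.8]
grip_width: 0.239
```

>>> {"method": "move_arm", "body": {"jaw": [255, 255, 255, 255, 255], "slide": [[-1.55, -0.21, 0], [-1.41, -0.67, 0], [-1.14, -1.08, 0], [-0.74, -1.37, 0], [-0.29, -1.54, 0]], "dr": [[0, 0, 0], [0, 0, 0], [0, 0, 0], [0, 0, 0], [0, 0, 0]]}}

```text
time: 19.05
position: [0.6426, 0.0355, 0.1425]
tool_rot: [0.005, -3.139, -0.008]
ft_force: [-3.3, 4.8, 2.4]
grip_width: 0.243
```

>>> {"method": "move_arm", "body": {"jaw": [255, 255, 255, 255, 255], "slide": [[0.21, -1.55, 0], [0.67, -1.41, 0], [1.08, -1.14, 0], [1.37, -0.74, 0], [1.54, -0.29, 0]], "dr": [[0, 0, 0], [0, 0, 0], [0, 0, 0], [0, 0, 0], [0, 0, 0]]}}

```text
time: 19.55
position: [0.5949, -0.021, 0.1426]
tool_rot: [0.002, 3.138, 0.0]
ft_force: [4.4, 4.1, -1.5]
grip_width: 0.242
```

Turn 2 is complete and back at the reference. Turn 3:

>>> {"method": "move_arm", "body": {"jaw": [255, 255, 255, 255, 255], "slide": [[1.55, 0.21, 0], [1.41, 0.67, 0], [1.14, 1.08, 0], [0.74, 1.37, 0], [0.29, 1.54, 0]], "dr": [[0, 0, 0], [0, 0, 0], [0, 0, 0], [0, 0, 0], [0, 0, 0]]}}

```text
time: 20.05
position: [0.5428, 0.0258, 0.1426]
tool_rot: [0.004, 3.14, -0.005]
ft_force: [5.9, -4.1, -4.2]
grip_width: 0.239
```

>>> {"method": "move_arm", "body": {"jaw": [255, 255, 255, 255, 255], "slide": [[-0.21, 1.55, 0], [-0.67, 1.41, 0], [-1.08, 1.14, 0], [-1.37, 0.74, 0], [-1.54, 0.29, 0]], "dr": [[0, 0, 0], [0, 0, 0], [0, 0, 0], [0, 0, 0], [0, 0, 0]]}}

```text
time: 20.55
position: [0.5913, 0.0793, 0.1423]
tool_rot: [0.001, -3.138, 0.003]
ft_force: [-3.2, -6.9, 2.7]
grip_width: 0.238
```

>>> {"method": "move_arm", "body": {"jaw": [255, 255, 255, 255, 255], "slide": [[-1.55, -0.21, 0], [-1.41, -0.67, 0], [-1.14, -1.08, 0], [-0.74, -1.37, 0], [-0.29, -1.54, 0]], "dr": [[0, 0, 0], [0, 0, 0], [0, 0, 0], [0, 0, 0], [0, 0, 0]]}}

```text
time: 21.05
position: [0.6427, 0.035, 0.1424]
tool_rot: [0.004, -3.138, -0.008]
ft_force: [-5.3, 4.7, 4.5]
grip_width: 0.24
```

>>> {"method": "move_arm", "body": {"jaw": [255, 255, 255, 255], "slide": [[0.21, -1.55, 0], [0.67, -1.41, 0], [1.08, -1.14, 0], [1.37, -0.74, 0]], "dr": [[0, 0, 0], [0, 0, 0], [0, 0, 0], [0, 0, 0]]}}

```text
time: 21.45
position: [0.6107, -0.0178, 0.1426]
tool_rot: [0.001, 3.138, 0.001]
ft_force: [4.4, 2.9, -1.7]
grip_width: 0.24
```

Last 18° gently, in two halves, then let it settle.

>>> {"method": "move_arm", "body": {"jaw": [255, 255, 255, 255], "slide": [[0.77, -0.2, 0], [0.77, -0.09, 0], [0, 0, 0], [0, 0, 0]], "dr": [[0, 0, 0], [0, 0, 0], [0, 0, 0], [0, 0, 0]]}}

```text
time: 21.85
position: [0.5933, -0.021, 0.1425]
tool_rot: [-0.001, -3.139, 0.001]
ft_force: [-1.0, -0.9, 1.4]
grip_width: 0.241
```

>>> {"method": "move_arm", "body": {"jaw": [100, 0, 0, 0, 0], "slide": [[0, 0, 0], [0, 0, 0], [0, 0, 0], [0, 0, 0], [0, 0, 0]], "dr": [[0, 0, 0], [0, 0, 0], [0, 0, 0], [0, 0, 0], [0, 0, 0]]}}

```text
time: 22.35
position: [0.5943, -0.0202, 0.1424]
tool_rot: [0.0, -3.141, -0.0]
ft_force: [-0.4, -0.6, -0.7]
grip_width: 0.612
```

>>> {"method": "move_arm", "body": {"jaw": [0, 0, 0, 0, 0], "slide": [[0, 0, -3], [0, 0, -4.5], [0, 0, -4.5], [0, 0, -3], [0, 0, 0]], "dr": [[0, 0, 0], [0, 0, 0], [0, 0, 0], [0, 0, 0], [0, 0, 0]]}}

```text
time: 22.85
position: [0.5967, -0.0205, 0.2983]
tool_rot: [0.0, 3.132, 0.001]
ft_force: [0.7, 0.0, -0.3]
grip_width: 0.983
```

>>> {"method": "move_arm", "body": {"jaw": [0, 0, 0, 0, 0], "slide": [[0, 4, 0], [0, 4, 0], [0, 4, 0], [0, 4, 0], [0, 4, 0]], "dr": [[0, 0, 0], [0, 0, 0], [0, 0, 0], [0, 0, 0], [0, 0, 0]]}}

```text
time: 23.35
position: [0.5938, 0.1812, 0.2917]
tool_rot: [-0.0, -3.141, 0.0]
ft_force: [1.2, 0.9, -0.7]
grip_width: 1.003
```

>>> {"method": "move_arm", "body": {"jaw": [0, 0, 0, 0, 0], "slide": [[0, 4, 0], [0, 4, 0], [0, 4, 0], [0, 0, 0], [0, 0, 0]], "dr": [[0, 0, 0], [0, 0, 0], [0, 0, 0], [0, 0, 0], [0, 0, 0]]}}

```text
time: 23.85
position: [0.5935, 0.3009, 0.291]
tool_rot: [0.004, -3.14, 0.002]
ft_force: [0.8, -1.0, -0.4]
grip_width: 0.999
```

```bash
python3 - <<'E'
from h import *
p,d=get_image("top"); ps,ds=get_image("side")
cv2.imwrite("pics/t5.png",p[:,:,::-1]); cv2.imwrite("pics/s5.png",ps[:,:,::-1])
cv2.imwrite("pics/t5c.png",cv2.resize(p[120:220,170:290],None,fx=6,fy=6,interpolation=2)[:,:,::-1])
for n,CC,dd in(("top",cloud("top",d),d),("side",cloud("side",ds),ds)):
  g=(np.hypot(CC[...,0]-.593,CC[...,1]-.029)<.07)&(CC[...,2]>.13)&(CC[...,2]<.175)
  print(n,g.sum(),CC[g].mean(0).round(4))
  a=cv2.imread(f"pics/{n}0.png"); b=cv2.imread(f"pics/{n}5.png")
  for q in ["beaker","bottle_a","atomiser","funnel","label_roll","wipes_pack","crimp_tin"]:
    for r in regions_of(n,q)[:2]:
      m=r["mask"]&(dd>0)
      if m.any() and r["score"]>.3: print(n,q,round(r["score"],2),np.median(CC[m],0).round(3))
E
```

```text
top 73 [ 0.5893 -0.0234  0.1622]
top beaker 0.45 [0.457 0.017 0.033]
top bottle_a 0.65 [0.589 0.123 0.054]
top bottle_a 0.56 [ 0.585 -0.084  0.055]
top funnel 0.61 [0.429 0.289 0.011]
top label_roll 0.88 [0.556 0.31  0.024]
top wipes_pack 0.76 [ 0.474 -0.43   0.048]
top crimp_tin 0.64 [ 0.3   -0.384  0.026]
top crimp_tin 0.58 [0.456 0.017 0.025]
side 76 [ 0.5917 -0.0273  0.1538]
side beaker 0.74 [0.464 0.009 0.034]
side bottle_a 0.77 [ 0.589 -0.094  0.044]
side funnel 0.71 [0.431 0.284 0.012]
side label_roll 0.72 [0.554 0.295 0.022]
side label_roll 0.63 [0.462 0.01  0.035]
side wipes_pack 0.85 [ 0.512 -0.434  0.048]
side crimp_tin 0.55 [ 0.298 -0.394  0.025]
side crimp_tin 0.42 [ 0.561 -0.007  0.054][ WARN:0@10.370] global loadsave.cpp:275 findDecoder imread_('pics/top5.png'): can't open/read file: check file path/integrity
[ WARN:0@12.752] global loadsave.cpp:275 findDecoder imread_('pics/side5.png'): can't open/read file: check file path/integrity
```

View pics/t5c.png

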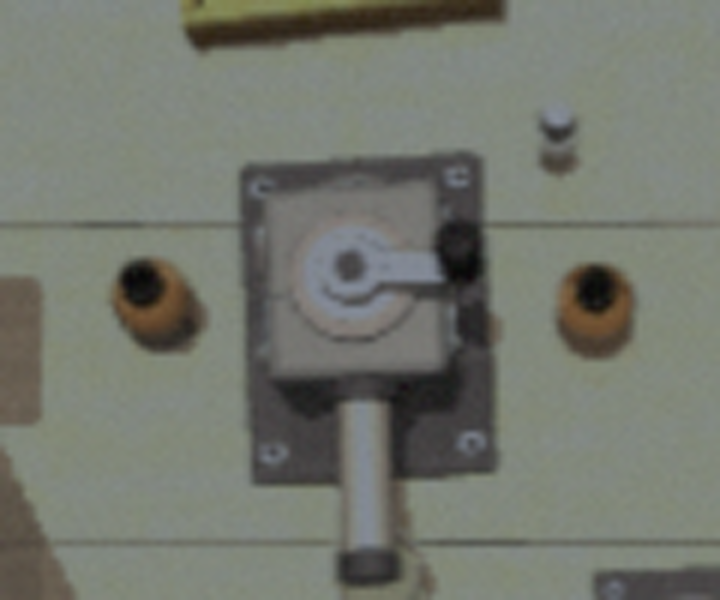

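View pics/s5.png

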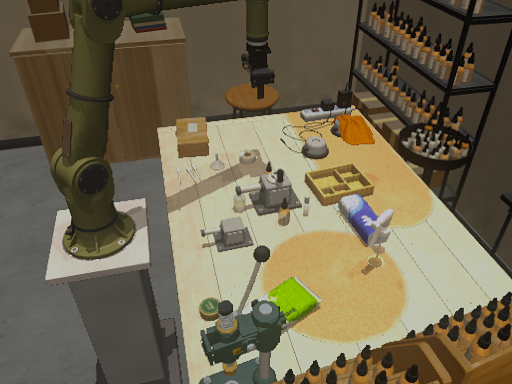

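The crank points at about 270°, level with its reference. All bystanders stand where they were, and the robot is clear. Handing in.

```bash
python3 -c "
from bench import *
print(close_job())"
```

```text
the job is handed in; nothing more can be done
None
```

I wound the crank back about 0.67 turn until it stopped. I then cranked forward exactly three turns from that point, let go and moved the arm clear. The job was handed in at about 24 s of the 72 s allowed.

**Last checks:**
- **Crank position:** before release the tool was within about 1–2° of the stop reference. The picture taken afterwards shows the crank still there and let go.
- **Bystanders:** the beaker, both bottles, funnel, label roll, wipes pack and crimp tin measured within a few mm of their earlier readings or looked unmoved. The networks did not report the atomiser in the last pictures, but it is visible upright in place.

**One check disagreed:** the stop felt much stiffer than described, about 30 N/mm instead of 1.6 N/mm.
- **What the probes showed:** I pressed it with up to about 28 N, slightly above the stated 24 N. The crank moved less than 1 mm into it, so by position it stayed far short of the 12.5 mm damage limit.
- **Why I took it as the stop:** it came at the same angle with two different grasps. It blocked only anticlockwise and lay within the stated 0.25 to 0.7 turn. I could not confirm this in any other way.

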